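# Set the stabiliser leg, unlatch the inspection boom and lift it off its ball

### The job

Set up the folding inspection stand. First swing the stabiliser leg out, away from the base, until it snaps home at its end stop, so that the narrow base is steady; then pull the sprung latch knob sideways, straight away from the boom, and with the latch held back lift the boom's socket off the ball and raise it to about 10 cm above the ball. Finish while still holding the boom up in the gripper, at rest, ready for its height to be clamped; do not tip the stand or drag it along, and leave the petri dish, the beaker and the bottle near it where they stand.

Things in the scene. Friction and masses are not known exactly. Their poses are not given: they have to be found in the camera images.
- stand: Folding inspection stand, 3.6 kg in all, loose on the worktop. Grey base 280 (x) x 70 (y) x 14 mm; origin on the worktop under it (base x -150 to +130, y -35 to +35 mm). x runs from the front (ball end, -x, towards the robot) to the rear column; y to the left, the side of leg and latch knob; z up. The leg, once out, steadies the narrow base against the latch's pull.
- boom: Aluminium boom 24 wide x 20 mm high, 0.5 kg with the black camera clamped at its middle (50 mm wide, top 52 mm above the boom's centre line). Origin on its hinge axis = its y axis (parallel to the stand's y), 129 mm above the worktop. Runs 230 mm along its -x to the dark socket. Level at the start; raising turns the front end up, at most 0.8 rad. Hinge nearly free: let go, it falls.
- boom_hinge (a point): Point on the boom's hinge axis, fixed to the stand, at stand (105, 0, 129) mm.
- ball (a point): Centre of the 25 mm steel ball on the post at the front of the base, 118 mm above the worktop; stand axes.
- socket (a point): Centre of the socket at the boom's front end (230 mm in front of the hinge, 11 mm below the boom's centre line); lies on the ball's centre while the boom is down. Socket top 140 mm above the worktop, skirt 41 mm across, reaching 14 mm below the ball's centre.
- latch (a joint): Latch travel in m: 0 sprung home with its tongue under the ball's shoulder, which locks the boom down; grows as the knob is pulled sideways (boom's +y) to the stop at 0.012. Clear of the ball from 0.006; pull to 0.009 or more. Spring 10 N at 0, 16 N at the stop. Once the boom is raised 30 mm it may spring back.
- latch_knob (a point): Middle of the grip of the black latch knob: a cylinder 22 mm in diameter, 24 mm long, axis along the boom's y, with a 32 mm flange (6 mm thick) at its outer end and an 8 mm stem at its inner end. At the start 70 mm to the left (+y) of the ball's axis, 108 mm above the worktop; 25 mm of free stem up to the latch's guide block. The latch rides in the boom, so the boom is lifted by this knob.
- leg (a joint): Angle of the stabiliser leg in rad about a vertical pivot: 0 along the base pointing to stand +x, grows as it swings out to the left, end stop at 1.571 (pointing to stand +y). Starts at 0.65 to 0.95. A ball detent resists from about 1.1 (a few N at the knob), gives way at about 1.4, then pushes the leg to the stop and holds it.
- leg_pivot (a point): Point on the leg's vertical pivot axis, at stand (-85, 51) mm, 14 mm above the worktop.
- leg_knob (a point): Centre of the upright black knob on the leg's levelling foot, a cylinder 22 mm in diameter and 34 mm high (27 to 61 mm above the worktop), 150 mm from the pivot, its centre 45 mm above the worktop. The leg's bar below it is 16 mm wide with its top 25 mm above the worktop; the rubber foot rides 1 mm above the worktop.
- petri: Petri dish, 64 mm across, 16 mm high, on the worktop to the right of the stand; origin under its centre. Leave alone.
- beaker: Small glass beaker, 53 mm across, 58 mm high, on the worktop to the right of the stand; origin under its centre. Leave alone.
- reagent: White bottle with a blue cap, 56 mm across, 103 mm high, on the worktop to the left beyond the leg; origin under its centre. Leave alone.

How it is judged:
By the outcome, as a careful person would: the job done as asked, in the order asked, and still so for the second after the job is handed in, while the arm keeps its last pose, push and grip.
It also fails if it takes over 48 s, if anything falls off the work surface, if the arm or the gripper's body presses on something with over 40 N, if the wrist force passes 120 N, or if a joint passes its speed limit or range.

### The arm

A 7-joint arm with a two-finger parallel gripper is mounted at the origin on a cart in front of the work surface, level with it; the furniture and walls round the work are solid. World frame = base frame: x ahead of the robot, y to its left, z up, the work surface at z = 0. Lengths are in m, angles in rad, forces in N, time in s.
With the tool pointing down it reaches from about 0.425 to 0.975 m from the base axis. Payload 16.7 kg.
Tool frame: the origin (TCP) lies midway between the tips of the shut fingers; the grasp point (between the pads) lies 19 mm behind it; z points along the fingers, y is the line along which they close (so a half turn about z gives the same grasp; the last joint's range is limited). The gripper opens to 85 mm and grips with 20 to 120 N. Pads are 22 mm wide; open, the fingers measure 114 mm over their backs; the gripper's body (76 mm by 85 mm) begins 54 mm behind the grasp point. The pads swing forward as they close: fully open they stand 13 mm farther back than shut.
Start: joints at [1.141, 0.426, 0.074, 1.606, -0.034, 1.111, -0.067], TCP at [0.186, -0.649, 0.231] pointing down, gripper open.
Joint ranges: [-2.85, 2.85], [-0.5, 2.14], [-1.23, 1.37], [0.21, 2.46], [-1.02, 4.16], [0.16, 2.05], [-2.73, 2.73]. Speed limits (rad/s): [1.89, 1.89, 2.39, 2.39, 3.01, 3.01, 3.01].

### API

Orientations are given as [roll, pitch, yaw] about the fixed x, y, z axes, in that order (R = Rz(yaw) Ry(pitch) Rx(roll)).
In Python, from cell import bot gives the robot as it stands. The module is installed in compiled form; this text tells all that it offers.
- The arm moves only by the tool step_arm, never from a script. Its argument "rows" is a list of rows, each a list of 7 numbers: the shift along the tool's x, y, z in m, then the turn, a rotation vector about the tool's x, y, z in rad, then the finger opening in m, from 0 to 0.0854. A call has 1 to 5 rows; each row is the pose to reach, as a shift and turn from the pose commanded when the call began, along the tool's axes at that moment; what a row does not reach only later rows make up. A row lasts 1/10 s, in which the tool goes at most 50 mm and 8.59 degrees, less where a joint would pass 70% of its speed; a pose out of reach is approached as far as the arm can. A call with a gripper value outside its range is refused whole. The fingers move at their own pace and stop on an object; "newtons" is the grip in N (left out, the last holds). Time passes only in rows, so rows that repeat a pose let the fingers close. It gives the time, the measured TCP pose, the force, the opening and the grip force at its end, in the units of the state.
- bot.state(): the state, without advancing time (a new reading comes with each control period).
- bot.read_camera(name): name is "side" or "top"; returns a dict with "image" (384x512x3 uint8, red, green, blue), "vertical_fov" (degrees; the focal length in pixels is half the picture's height over the tangent of half this angle, whatever the lens; pixels are square), "cx", "cy" (the principal point, pixels), "rvec" (rotation vector, rad) and "tvec" (3), from world to camera coordinates, as OpenCV has them. Camera axes: x right, y down, z forward; pixel columns grow to the right and rows downward; lengths in m; the calibration is good to about 2 mm. A picture is of the moment at which its call begins. There is no depth.
- bot.sign_off(): hands the job in; it is judged then, once.
The state is a dict: "time_s": time; "joint_pos": joint angles; "qd": joint speeds; "joint_torque": joint torques, N m; "position": TCP position; "orientation": TCP orientation; "force": force on the tool from outside, world axes, zero at the start; "ft_torque": the same for the moment, N m; "width": opening from 0.0 (shut) to 1.0 (fully open); "grasp_force": force on a finger pad.
Only numpy, scipy, OpenCV 4.12 (cv2) and the standard library are available. Lean on these libraries where they do the work, as an engineer would, in place of code of your own. Each camera call takes 0.05 s, during which the arm holds its last target. There are 200 camera calls.

## Working session

There is one attempt and no reset: what is moved stays moved. The work goes in short steps, Python scripts to look and compute and a tool call to move; the robot and the scene stay as the last step left them, time stands still between calls to the robot, and variables do not carry over. Pictures are saved under pics/ and viewed, at most 10 in all, crops included, and the job is handed in when it is done.

Besides the shell and the picture viewer there is one more tool, called after ">>>" in YAML: its name, and indented under it one key for each argument. step_arm: Moves the arm, as the interface text tells. Its arguments: {"type":"object","properties":{"rows":{"type":"array"},"newtons":{"type":"number"}},"required":["rows"]}

```bash
mkdir -p pics; cat > h.py <<'E'
import numpy as np, cv2
from cell import bot
from scipy.spatial.transform import Rotation as R
def snap(n,out):
    d=bot.read_camera(n); cv2.imwrite(out,d['image'][:,:,::-1]); np.save(f'cal_{n}.npy',{k:v for k,v in d.items() if k!='image'},allow_pickle=True); return d
def cal(n):
    d=np.load(f'cal_{n}.npy',allow_pickle=True).item(); f=192/np.tan(np.radians(d['vertical_fov'])/2)
    return np.array([[f,0,d['cx']],[0,f,d['cy']],[0,0,1]]),np.array(d['rvec'],float).reshape(3),np.array(d['tvec'],float).reshape(3)
def atz(n,u,v,z):
    K,r,t=cal(n); Rm=cv2.Rodrigues(r)[0]; c=-Rm.T@t; d=Rm.T@np.linalg.inv(K)@[u,v,1]; return c+d*(z-c[2])/d[2]
def proj(n,P):
    K,r,t=cal(n); return cv2.projectPoints(np.array(P,float).reshape(-1,3),r,t,K,None)[0].reshape(-1,2)
E
python3 - <<'E'
from h import *
for n in('side','top'):
    d=snap(n,f'pics/{n}0.png'); K,r,t=cal(n); print(n,K[0,0],K[0,2],K[1,2],-cv2.Rodrigues(r)[0].T@t)
    im=cv2.imread(f'pics/{n}0.png')
    cv2.imwrite(f'pics/{n}0b.png',cv2.resize(im,(800,600),interpolation=cv2.INTER_CUBIC))
print(bot.state())
E
```

```text
side 446.8080152015975 255.06952278685182 191.52401146705736 [0.24030625 1.08426328 0.4910125 ]
top 423.99139985787826 259.62278177771793 190.0252762609223 [0.4570063  0.12695384 1.19321144]
{'time_s': 0.1, 'joint_pos': array([ 1.14147182,  0.42666371,  0.07385583,  1.60658071, -0.0340518 ,
        1.11081185, -0.06710493]), 'qd': array([ 0.00118313, -0.00035736,  0.00067359, -0.00086458,  0.00131153,
        0.00083364, -0.00048627]), 'joint_torque': array([ 8.70872318e-03, -9.51526380e+01,  3.77175853e+00, -4.64402211e+01,
        1.96545379e-02,  6.60603895e-03,  6.99144175e-05]), 'position': array([ 0.18627454, -0.64838027,  0.23066792]), 'orientation': array([-3.14039433e+00,  1.28768596e-04,  2.79805721e-01]), 'force': array([0.35221542, 0.52922196, 0.45416679]), 'ft_torque': array([ 0.02373699, -0.02674229, -0.05867078]), 'grasp_force': 0.0, 'width': 0.999324130180847}
```

View pics/top0b.png

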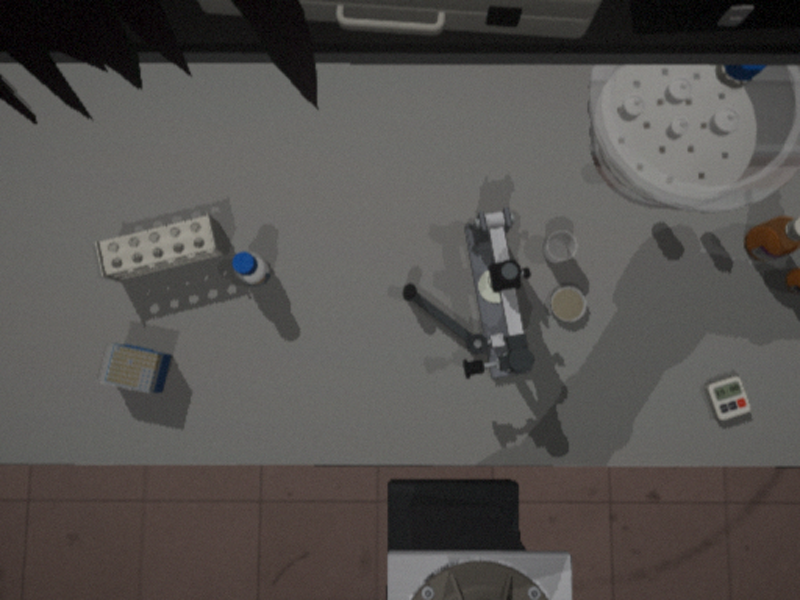

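View pics/side0b.png

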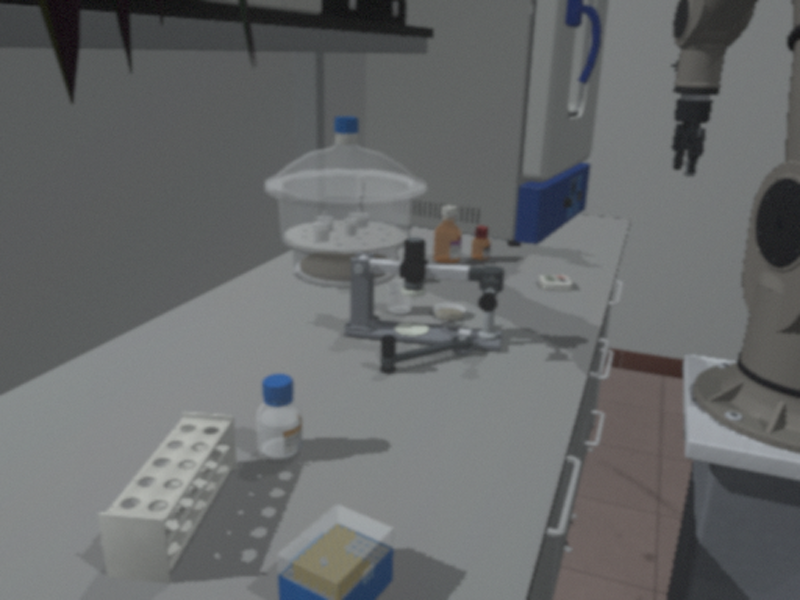

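Top picture: the stand is at about (500,290), with the leg knob at (410,292), latch knob at (473,369), bottle at (247,265) and dish/beaker at (567,303)/(560,246). In the side picture the leg knob is at (388,352) and the latch knob at (487,301). I'll enlarge both.

```bash
python3 - <<'E'
import cv2,numpy as np
a=cv2.imread('pics/top0.png')[125:250,250:350]; b=cv2.imread('pics/side0.png')[145:245,215:335]
a=cv2.convertScaleAbs(a,alpha=1.6);b=cv2.convertScaleAbs(b,alpha=1.6)
A=cv2.resize(a,None,fx=4.5,fy=4.5,interpolation=cv2.INTER_CUBIC)  # 450x562
cv2.imwrite('pics/topc.png',A)
cv2.imwrite('pics/sidec.png',cv2.resize(b,None,fx=6,fy=6,interpolation=cv2.INTER_CUBIC))
E
```

```text
(no output)
```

View pics/topc.png

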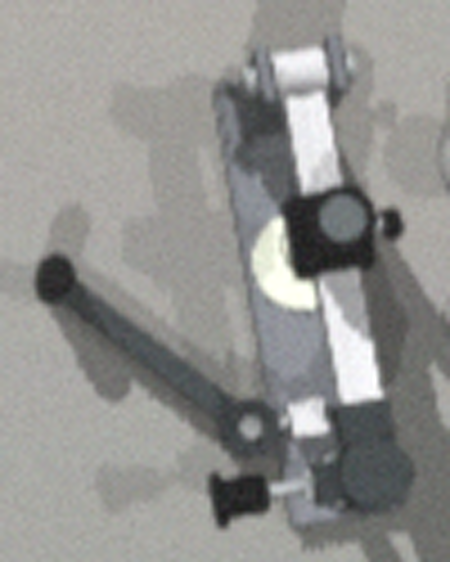

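View pics/sidec.png

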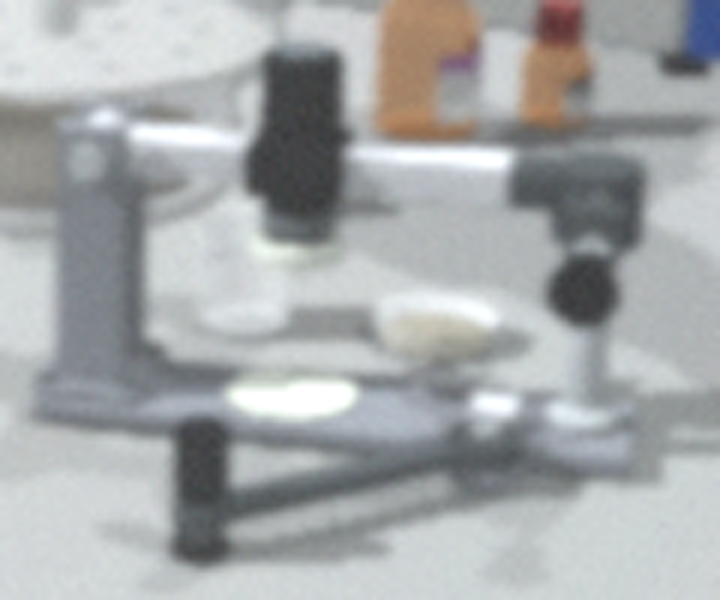

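Top crop: leg knob top (56,277), socket top (377,472), pivot screw (250,427), latch grip (247,493), flange (220,495), base rear-left corner (217,88), base front-left (297,524), hinge (303,68). Side crop: leg knob top (203,428), flange face (583,289), socket/boom at (585,200), hinge bolt (88,160). I'll fit the pose.

```bash
cat > fit.py <<'E'
from h import *
from scipy.optimize import least_squares
T=lambda x,y:((x+.5)/4.5-.5+250,(y+.5)/4.5-.5+125)
S=lambda x,y:((x+.5)/6-.5+215,(y+.5)/6-.5+145)
obs=[('top','leg',61,T(56,274)),('top',(-125,0),140,T(377,472)),('top',(-85,51),27,T(250,427)),('top',(-125,70),115,T(248,493)),
('top',(130,35),14,T(217,88)),('top',(-150,35),14,T(297,524)),('top',(105,0),141,T(303,66)),
('side','leg',61,S(203,422)),('side',(-125,86),108,S(583,289)),('side','leg',45,S(203,463))]
def loc(p,th):
    return (-85+150*np.cos(th),51+150*np.sin(th)) if p=='leg' else p
def W(x,p,z):
    q=np.array(loc(p,x[3]))/1e3; c,s=np.cos(x[2]),np.sin(x[2]); return [x[0]+c*q[0]-s*q[1],x[1]+s*q[0]+c*q[1],z/1e3]
def res(x): return np.concatenate([proj(n,W(x,p,z))[0]-o for n,p,z,o in obs])
if __name__=='__main__':
    r=least_squares(res,[.5,0,.1,.8],loss='soft_l1'); np.save('pose.npy',r.x); x=r.x
    print(x.round(4)); print(np.round(r.fun.reshape(-1,2),1).tolist())
    for nm,p,z in [('ball',(-125,0),118),('knob',(-125,70),108),('pivot',(-85,51),14),('hinge',(105,0),129),('leg',"leg",45),('legend',(-85,201),45),('legover',(-97,201),45)]: print(nm,np.round(W(x,p,z),4))
    print(atz('top',247/1.5625,265/1.5625,.1))
E
python3 fit.py
```

```text
[ 0.6092 -0.0345  0.1672  0.7684]
[[-0.2, -0.2], [0.3, -0.1], [0.5, -0.3], [0.1, 0.1], [-0.4, -0.5], [-0.6, 0.6], [0.1, 0.3], [0.3, 0.1], [-0.2, 0.7], [0.1, -0.8]]
ball [ 0.4859 -0.0553  0.118 ]
knob [0.4743 0.0137 0.108 ]
pivot [0.5169 0.0017 0.014 ]
hinge [ 0.7127 -0.017   0.129 ]
leg [0.6059 0.1224 0.045 ]
legend [0.4919 0.1496 0.045 ]
legover [0.4801 0.1476 0.045 ]
[0.64123645 0.39377526 0.1       ]
```

```bash
cat > plan.py <<'E'
from h import *
# waypoint: (x,y,z,yaw,tilt,opening,nrows); tilt = rotation about stand +y
YS=0.1672
def Rw(psi,tilt=0):
    return R.from_rotvec(np.array([-np.sin(YS),np.cos(YS),0])*tilt)*R.from_euler('xyz',[np.pi,0,psi])
def plan(start,wps):
    p=np.array(start[:3]); o=start[3] if isinstance(start[3],R) else Rw(start[3],start[4] if len(start)>4 else 0); rows=[];cp,co=p,o
    pp=np.array(start[:3]);po=o
    for w in wps:
        q=np.array(w[:3]);qo=Rw(w[3],w[4]);dv=(po.inv()*qo).as_rotvec()
        for i in range(1,w[6]+1):
            t=i/w[6];x=pp+(q-pp)*t;xo=po*R.from_rotvec(dv*t)
            rows.append([x,xo,w[5]])
        pp,po=q,qo
    for k in range(0,len(rows),5):
        out=[]
        for x,xo,op in rows[k:k+5]:
            out.append([float(v) for v in np.r_[np.round(cp and 0 if False else co.inv().apply(x-cp),3),np.round((co.inv()*xo).as_rotvec(),3),op]+0.0])
        print(out)
        l=np.array(out[-1]); cp=cp+co.apply(l[:3]); co=co*R.from_rotvec(l[3:6])
    print('end',cp.round(4),co.as_euler('xyz').round(4))
def now():
    s=bot.state(); return [*s['position'],R.from_euler('xyz',s['orientation'])]
E
sed -i 's/cp and 0 if False else co/co/' plan.py
python3 - <<'E'
from plan import *
L=0.936
plan(now(),[(.50,-.30,.27,.6,0,.05,10),(.606,.1224,.27,L,0,.05,10),(.606,.1224,.08,L,0,.05,5),(.606,.1224,.032,L,0,.05,2)])
E
```

```text
[[0.04, -0.025, -0.004, 0.0, 0.0, -0.032, 0.05], [0.08, -0.05, -0.008, 0.0, 0.0, -0.064, 0.05], [0.119, -0.074, -0.012, 0.0, 0.0, -0.096, 0.05], [0.159, -0.099, -0.016, 0.0, 0.0, -0.128, 0.05], [0.199, -0.124, -0.02, -0.001, 0.0, -0.16, 0.05]]
[[0.043, -0.018, -0.003, 0.0, 0.0, -0.032, 0.05], [0.086, -0.036, -0.007, 0.0, 0.0, -0.064, 0.05], [0.13, -0.055, -0.011, 0.0, 0.0, -0.096, 0.05], [0.173, -0.073, -0.015, 0.0, 0.0, -0.128, 0.05], [0.216, -0.091, -0.019, 0.0, 0.0, -0.16, 0.05]]
[[0.033, -0.029, 0.0, 0.0, 0.0, -0.034, 0.05], [0.065, -0.058, 0.0, 0.0, 0.0, -0.067, 0.05], [0.098, -0.087, 0.0, 0.0, 0.0, -0.101, 0.05], [0.13, -0.116, 0.0, 0.0, 0.0, -0.135, 0.05], [0.163, -0.144, 0.0, 0.0, 0.0, -0.168, 0.05]]
[[0.037, -0.023, 0.0, 0.0, 0.0, -0.034, 0.05], [0.074, -0.046, 0.0, 0.0, 0.0, -0.067, 0.05], [0.111, -0.069, 0.0, 0.0, 0.0, -0.101, 0.05], [0.148, -0.092, 0.0, 0.0, 0.0, -0.135, 0.05], [0.185, -0.116, 0.0, 0.0, 0.0, -0.168, 0.05]]
[[0.0, 0.0, 0.038, 0.0, 0.0, 0.0, 0.05], [0.0, 0.0, 0.076, 0.0, 0.0, 0.0, 0.05], [0.0, 0.0, 0.114, 0.0, 0.0, 0.0, 0.05], [0.0, 0.0, 0.152, 0.0, 0.0, 0.0, 0.05], [0.0, 0.0, 0.19, 0.0, 0.0, 0.0, 0.05]]
[[0.0, 0.0, 0.024, 0.0, 0.0, 0.0, 0.05], [0.0, 0.0, 0.048, 0.0, 0.0, 0.0, 0.05]]
end [0.6058 0.1229 0.0319] [-3.1414e+00 -1.0000e-04  9.3580e-01]
```

>>> step_arm:
  rows:
    - [0.04,-0.025,-0.004,0,0,-0.032,0.05]
    - [0.08,-0.05,-0.008,0,0,-0.064,0.05]
    - [0.119,-0.074,-0.012,0,0,-0.096,0.05]
    - [0.159,-0.099,-0.016,0,0,-0.128,0.05]
    - [0.199,-0.124,-0.02,0,0,-0.16,0.05]
  newtons: 30

```text
time_s: 0.6
position: [0.3443, -0.4729, 0.2513]
orientation: [-3.141, 0.0, 0.441]
force: [0.4, -0.5, 0.5]
width: 0.589
grasp_force: 0.0
```

>>> step_arm:
  rows:
    - [0.043,-0.018,-0.003,0,0,-0.032,0.05]
    - [0.086,-0.036,-0.007,0,0,-0.064,0.05]
    - [0.13,-0.055,-0.011,0,0,-0.096,0.05]
    - [0.173,-0.073,-0.015,0,0,-0.128,0.05]
    - [0.216,-0.091,-0.019,0,0,-0.16,0.05]

```text
time_s: 1.1
position: [0.5009, -0.2986, 0.2704]
orientation: [-3.141, 0.0, 0.601]
force: [0.6, -0.6, 0.5]
width: 0.588
grasp_force: 0.0
```

>>> step_arm:
  rows:
    - [0.033,-0.029,0,0,0,-0.034,0.05]
    - [0.065,-0.058,0,0,0,-0.067,0.05]
    - [0.098,-0.087,0,0,0,-0.101,0.05]
    - [0.13,-0.116,0,0,0,-0.135,0.05]
    - [0.163,-0.144,0,0,0,-0.168,0.05]

```text
time_s: 1.6
position: [0.5533, -0.0877, 0.2702]
orientation: [-3.141, 0.0, 0.769]
force: [-0.4, -0.1, 0.4]
width: 0.588
grasp_force: 0.0
```

>>> step_arm:
  rows:
    - [0.037,-0.023,0,0,0,-0.034,0.05]
    - [0.074,-0.046,0,0,0,-0.067,0.05]
    - [0.111,-0.069,0,0,0,-0.101,0.05]
    - [0.148,-0.092,0,0,0,-0.135,0.05]
    - [0.185,-0.116,0,0,0,-0.168,0.05]

```text
time_s: 2.1
position: [0.606, 0.124, 0.2701]
orientation: [-3.141, 0.0, 0.937]
force: [0.8, -1.1, -0.5]
width: 0.583
grasp_force: 0.0
```

>>> step_arm:
  rows:
    - [0,0,0.038,0,0,0,0.05]
    - [0,0,0.076,0,0,0,0.05]
    - [0,0,0.114,0,0,0,0.05]
    - [0,0,0.152,0,0,0,0.05]
    - [0,0,0.19,0,0,0,0.05]

```text
time_s: 2.6
position: [0.6056, 0.1224, 0.0787]
orientation: [-3.141, 0.0, 0.936]
force: [1.5, 0.2, -0.2]
width: 0.584
grasp_force: 0.0
```

>>> step_arm:
  rows:
    - [0,0,0.012,0,0,0,0.05]
    - [0,0,0.024,0,0,0,0.05]
    - [0,0,0.036,0,0,0,0.05]
    - [0,0,0.047,0,0,0,0.05]
    - [0,0,0.047,0,0,0,0.034]

```text
time_s: 3.1
position: [0.6057, 0.1224, 0.0326]
orientation: [-3.141, 0.001, 0.936]
force: [0.9, -0.1, -0.6]
width: 0.43
grasp_force: 0.0
```

```bash
python3 - <<'E'
from plan import *
x=np.load('pose.npy')
piv=np.array([.5169,.0017]); s=now(); print(s[:3],bot.state()['width'],bot.state()['grasp_force'],bot.state()['force'])
W=[]
th0=.936
for th in np.r_[np.arange(.98,1.79,.045),1.775]:
    W.append((*(piv+.15*np.array([np.cos(th),np.sin(th)])),.033,th,0,.034,1))
plan(s,W)
snap('side','pics/side1.png');snap('top','pics/top1.png')
E
```

```text
[np.float64(0.6056523911767582), np.float64(0.12237106329088003), np.float64(0.03262989989173367)] 0.42953034532861123 0.0 [ 0.86846887 -0.09043765 -0.59896449]
[[0.0, -0.007, 0.0, -0.001, 0.001, -0.044, 0.034], [0.0, -0.013, 0.0, -0.001, 0.001, -0.089, 0.034], [-0.001, -0.02, 0.0, -0.001, 0.001, -0.134, 0.034], [-0.002, -0.027, 0.0, -0.001, 0.001, -0.179, 0.034], [-0.004, -0.033, 0.0, -0.001, 0.001, -0.224, 0.034]]
[[0.0, -0.007, 0.0, 0.0, 0.0, -0.045, 0.034], [0.0, -0.014, 0.0, 0.0, 0.0, -0.09, 0.034], [-0.001, -0.02, 0.0, 0.001, 0.0, -0.135, 0.034], [-0.002, -0.027, 0.0, 0.001, 0.0, -0.18, 0.034], [-0.003, -0.034, 0.0, 0.001, 0.0, -0.225, 0.034]]
[[-0.001, -0.006, 0.0, 0.0, 0.0, -0.045, 0.034], [-0.001, -0.013, 0.0, 0.0, 0.0, -0.09, 0.034], [-0.002, -0.02, 0.0, 0.0, 0.0, -0.135, 0.034], [-0.003, -0.027, 0.0, 0.0, 0.0, -0.18, 0.034], [-0.004, -0.033, 0.0, 0.0, 0.0, -0.225, 0.034]]
[[0.0, -0.007, 0.0, 0.0, 0.0, -0.045, 0.034], [-0.001, -0.014, 0.0, 0.0, 0.0, -0.09, 0.034], [-0.002, -0.02, 0.0, 0.0, 0.0, -0.135, 0.034], [-0.003, -0.027, 0.0, 0.0, 0.0, -0.18, 0.034], [-0.002, -0.025, 0.0, 0.0, 0.0, -0.165, 0.034]]
end [0.4863 0.1488 0.0327] [-3.1413e+00 -5.0000e-04  1.7747e+00]
```

>>> step_arm:
  rows:
    - [0,-0.007,0,0,0,-0.044,0.034]
    - [0,-0.013,0,0,0,-0.089,0.034]
    - [-0.001,-0.02,0,0,0,-0.134,0.034]
    - [-0.002,-0.027,0,0,0,-0.179,0.034]
    - [-0.004,-0.033,0,0,0,-0.224,0.034]

```text
time_s: 3.7
position: [0.5764, 0.1395, 0.0336]
orientation: [3.141, -0.0, 1.164]
force: [-0.3, 0.1, -0.5]
width: 0.401
grasp_force: 0.3
```

>>> step_arm:
  rows:
    - [0,-0.007,0,0,0,-0.045,0.034]
    - [0,-0.014,0,0,0,-0.09,0.034]
    - [-0.001,-0.02,0,0,0,-0.135,0.034]
    - [-0.002,-0.027,0,0,0,-0.18,0.034]
    - [-0.003,-0.034,0,0,0,-0.225,0.034]

```text
time_s: 4.2
position: [0.544, 0.1498, 0.0334]
orientation: [3.142, 0.0, 1.389]
force: [1.3, -1.1, -0.4]
width: 0.393
grasp_force: 0.6
```

>>> step_arm:
  rows:
    - [-0.001,-0.006,0,0,0,-0.045,0.034]
    - [-0.001,-0.013,0,0,0,-0.09,0.034]
    - [-0.002,-0.02,0,0,0,-0.135,0.034]
    - [-0.003,-0.027,0,0,0,-0.18,0.034]
    - [-0.004,-0.033,0,0,0,-0.225,0.034]

```text
time_s: 4.7
position: [0.5107, 0.152, 0.0334]
orientation: [-3.141, 0.0, 1.614]
force: [0.8, 0.1, 0.0]
width: 0.398
grasp_force: 0.0
```

>>> step_arm:
  rows:
    - [0,-0.005,0,0,0,-0.033,0.034]
    - [-0.001,-0.01,0,0,0,-0.066,0.034]
    - [-0.001,-0.015,0,0,0,-0.1,0.034]
    - [-0.002,-0.019,0,0,0,-0.125,0.034]
    - [-0.002,-0.022,0,0,0,-0.145,0.034]

```text
time_s: 5.2
position: [0.4892, 0.1488, 0.0334]
orientation: [-3.142, 0.0, 1.756]
force: [0.4, 0.1, 0.5]
width: 0.397
grasp_force: 0.0
```

```bash
python3 - <<'E'
from h import *
s=bot.state();print(s['position'],s['width'],s['force'],s['grasp_force'])
snap('side','pics/side2.png');snap('top','pics/top2.png')
a=cv2.imread('pics/top2.png')[125:250,235:335];b=cv2.imread('pics/side2.png')[145:245,235:335]
f=lambda i:cv2.resize(cv2.convertScaleAbs(i,alpha=1.6),(400,400*i.shape[0]//i.shape[1]),interpolation=cv2.INTER_CUBIC)
A,B=f(a),f(b);B=cv2.copyMakeBorder(B,0,A.shape[0]-B.shape[0],0,0,0)
cv2.imwrite('pics/c2.png',np.hstack([A,B]))
E
```

```text
[0.48923975 0.14880703 0.03335461] 0.3970374690192895 [0.35124754 0.12551066 0.54835679] 0.0
```

View pics/c2.png

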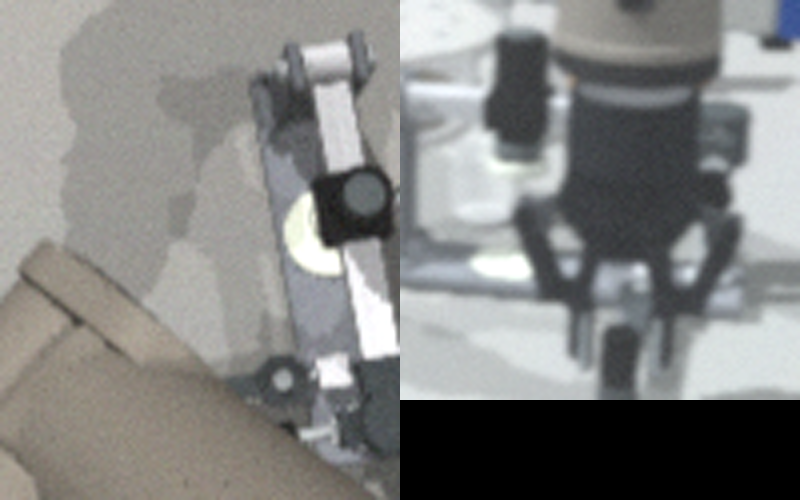

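The side crop shows the leg knob at (620,355), centred between the fingers (580/665), so it appears to have snapped home. I'll lift clear and check.

>>> step_arm:
  rows:
    - [0,0,-0.04,0,0,0,0.045]
    - [0,0,-0.08,0,0,0,0.045]
    - [0,0,-0.12,0,0,0,0.045]
    - [0,0,-0.15,0,0,0,0.045]
    - [0,0,-0.15,0,0,0,0.045]

```text
time_s: 5.8
position: [0.4916, 0.1498, 0.1872]
orientation: [3.135, -0.0, 1.754]
force: [-0.3, 0.7, -0.4]
width: 0.529
grasp_force: 0.0
```

```bash
python3 - <<'E'
from plan import *
from fit import W
snap('side','pics/side3.png');snap('top','pics/top3.png')
a=cv2.imread('pics/top3.png')[125:250,235:335];b=cv2.imread('pics/side3.png')[145:245,235:335]
f=lambda i:cv2.resize(cv2.convertScaleAbs(i,alpha=1.6),(400,400*i.shape[0]//i.shape[1]),interpolation=cv2.INTER_CUBIC)
A,B=f(a),f(b)
x=np.load('pose.npy')
for th in (1.571,1.45,1.35):
    x[3]=th; print(th,'side crop px (picture)',[((proj('side',W(x,'leg',z))[0]-[235,145])*4+[400,0]).round(0) for z in (61,27)])
for n,p,z in [('flange',(-125,88),108),('rear left',(130,35),14)]: print(n,(proj('side',W(x,p,z))[0]-[235,145])*4+[400,0],(proj('top',W(x,p,z))[0]-[235,125])*4)
B=cv2.copyMakeBorder(B,0,A.shape[0]-B.shape[0],0,0,0)
cv2.imwrite('pics/c3.png',np.hstack([A,B]))
# latch grasp point: 67 mm left of ball
g=W(x,(-125,67),108);print(g)
s=now(); print(s[:3])
plan(s,[(g[0],g[1],.18,1.738,0,.05,5),(g[0],g[1],.1,1.738,0,.05,4),(g[0],g[1],.088,1.738,0,.05,1)])
E
```

```text
1.571 side crop px (picture) [array([618., 327.]), array([615., 379.])]
1.45 side crop px (picture) [array([588., 323.]), array([585., 375.])]
1.35 side crop px (picture) [array([564., 319.]), array([562., 371.])]
flange [705.83922045 194.6962455 ] [250.10231594 441.70415285]
rear left [339.17646115 263.13722585] [249.54083481  74.60310968]
[np.float64(0.47475875433525583), np.float64(0.010771481845217389), 0.108]
[np.float64(0.48993324958424433), np.float64(0.1488334650541527), np.float64(0.18371269471154045)]
[[-0.027, -0.008, 0.001, 0.0, 0.0, 0.003, 0.05], [-0.053, -0.016, 0.001, 0.001, 0.0, 0.006, 0.05], [-0.08, -0.024, 0.002, 0.001, 0.0, 0.01, 0.05], [-0.106, -0.032, 0.003, 0.001, 0.0, 0.013, 0.05], [-0.133, -0.04, 0.004, 0.001, 0.0, 0.016, 0.05]]
[[0.0, 0.0, 0.02, 0.0, 0.0, 0.0, 0.05], [0.0, 0.0, 0.04, 0.0, 0.0, 0.0, 0.05], [0.0, 0.0, 0.06, 0.0, 0.0, 0.0, 0.05], [0.0, 0.0, 0.08, 0.0, 0.0, 0.0, 0.05], [0.0, 0.0, 0.092, 0.0, 0.0, 0.0, 0.05]]
end [0.4749 0.0108 0.0877] [3.1412e+00 3.0000e-04 1.7379e+00]
```

View pics/c3.png

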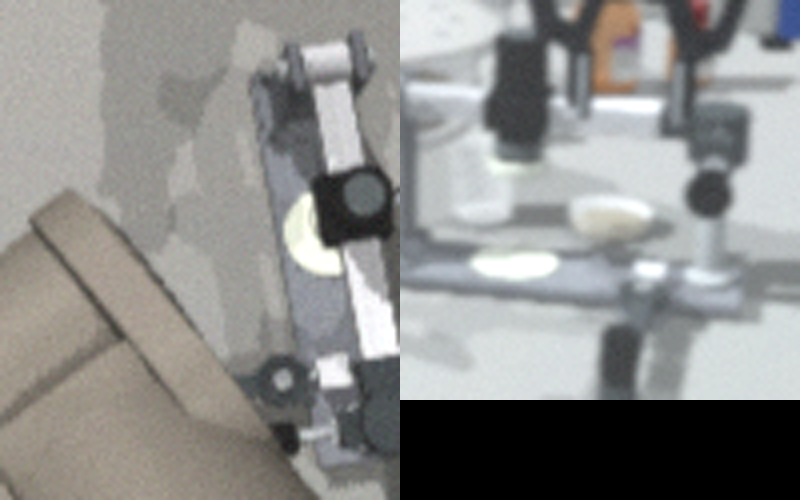

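The leg knob is at (620,328), matching the end stop's prediction of (618,327), and the stand has not moved. On to the latch.

>>> step_arm:
  rows:
    - [-0.027,-0.008,0.001,0,0,0.003,0.05]
    - [-0.053,-0.016,0.001,0,0,0.006,0.05]
    - [-0.08,-0.024,0.002,0,0,0.01,0.05]
    - [-0.106,-0.032,0.003,0,0,0.013,0.05]
    - [-0.133,-0.04,0.004,0,0,0.016,0.05]

```text
time_s: 6.4
position: [0.4737, 0.0099, 0.178]
orientation: [-3.14, -0.001, 1.739]
force: [0.6, -0.2, -0.5]
width: 0.587
grasp_force: 0.0
```

>>> step_arm:
  rows:
    - [0,0,0.012,0,0,0,0.05]
    - [0,0,0.024,0,0,0,0.05]
    - [0,0,0.036,0,0,0,0.05]
    - [0,0,0.046,0,0,0,0.05]
    - [0,0,0.046,0,0,0,0.05]

```text
time_s: 6.9
position: [0.4736, 0.0118, 0.1316]
orientation: [-3.139, -0.001, 1.74]
force: [0.3, -0.4, 0.1]
width: 0.589
grasp_force: 0.0
```

```bash
python3 - <<'E'
from plan import *
s=now(); print(s[:3],s[3].as_euler('xyz'),bot.state()['joint_pos'].round(2),bot.state()['force'])
plan(s,[(.4748,.0108,.088,1.738,0,.05,4)])
E
```

```text
[np.float64(0.4736390745682271), np.float64(0.01175775878819103), np.float64(0.13161123260502658)] [-3.13902632e+00 -1.14525243e-03  1.74027107e+00] [ 0.43  0.29 -0.67  2.11  0.25  0.82 -0.22] [ 0.31468864 -0.43143446  0.05135476]
[[0.0, 0.0, 0.011, -0.001, 0.0, 0.001, 0.05], [-0.001, 0.001, 0.022, -0.001, -0.001, 0.001, 0.05], [-0.001, 0.001, 0.033, -0.002, -0.001, 0.002, 0.05], [-0.001, 0.001, 0.044, -0.003, -0.001, 0.002, 0.05]]
end [0.4747 0.011  0.0876] [ 3.1412e+00 -1.0000e-04  1.7383e+00]
```

>>> step_arm:
  rows:
    - [0,0,0.011,0,0,0,0.05]
    - [-0.001,0.001,0.022,0,0,0,0.05]
    - [-0.001,0.001,0.033,0,0,0,0.05]
    - [-0.001,0.001,0.044,0,0,0,0.05]
    - [-0.001,0.001,0.044,0,0,0,0.03]

```text
time_s: 7.4
position: [0.4748, 0.0102, 0.0878]
orientation: [-3.139, -0.001, 1.739]
force: [0.3, -0.3, -0.5]
width: 0.427
grasp_force: 0.0
```

>>> step_arm:
  rows:
    - [0,0,0,0,0,0,0.025]
    - [0,0,0,0,0,0,0.02]
    - [0,0,0,0,0,0,0.015]
    - [0,0,0,0,0,0,0.01]
  newtons: 20

```text
time_s: 7.8
position: [0.4734, 0.01, 0.089]
orientation: [-3.137, 0.0, 1.739]
force: [-12.7, 1.3, 2.0]
width: 0.244
grasp_force: 19.5
```

```bash
python3 - <<'E'
from plan import *
s=now(); b=bot.state(); print(s[:3],b['width']*85.4,b['force'],b['ft_torque'],b['grasp_force'])
snap('side','pics/side4.png');snap('top','pics/top4.png')
i=cv2.imread('pics/side4.png')[145:245,215:335]
cv2.imwrite('pics/c4.png',cv2.resize(cv2.convertScaleAbs(i,alpha=1.6),None,fx=6,fy=6,interpolation=cv2.INTER_CUBIC))
E
```

```text
[np.float64(0.4733533507626579), np.float64(0.010048848689951035), np.float64(0.08898441284814664)] 20.82650780327674 [-12.67983229   1.27717565   2.03083563] [0.31203548 2.70629487 0.04232488] 19.461922198534012
```

View pics/c4.png

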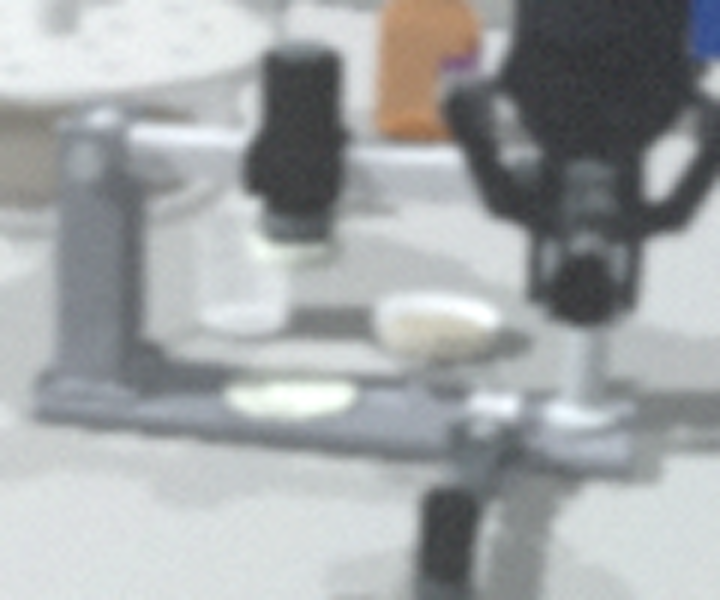

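The grip is on the knob (flange at (583,290), fingers either side) and the stand has not moved. I'll null the 12.7 N side load, then tighten.

>>> step_arm:
  rows:
    - [0,-0.0007,0,0,0,0,0.01]
    - [0,-0.0014,0,0,0,0,0.01]
    - [0,-0.0014,0,0,0,0,0.01]

```text
time_s: 8.2
position: [0.4731, 0.01, 0.0893]
orientation: [-3.14, -0.0, 1.739]
force: [-5.6, 2.5, -3.8]
width: 0.249
grasp_force: 19.8
```

>>> step_arm:
  rows:
    - [0,0,0,0,0,0,0.005]
    - [0,0,0,0,0,0,0.005]
  newtons: 80

```text
time_s: 8.4
position: [0.4732, 0.01, 0.0893]
orientation: [-3.14, -0.0, 1.739]
force: [-6.4, 2.0, 0.3]
width: 0.23
grasp_force: 78.1
```

```bash
python3 - <<'E'
from plan import *
s=now(); b=bot.state(); print(s[:3],s[3].as_euler('xyz'),b['width']*85.4,b['force'],b['ft_torque'],b['grasp_force'])
E
```

```text
[np.float64(0.4731536220098385), np.float64(0.010016534150066354), np.float64(0.08931758806112179)] [-3.13965343e+00 -7.18794000e-05  1.73891964e+00] 19.652488426155383 [-6.36164356  2.0388484   0.31712197] [ 4.26890390e-01  1.43682413e+00 -7.21384732e-05] 78.09726119041443
```

>>> step_arm:
  rows:
    - [0.003,-0.0008,0,0,0,0,0.005]
    - [0.006,-0.0008,0,0,0,0,0.005]
    - [0.009,-0.0008,0,0,0,0,0.005]
    - [0.0115,-0.0008,0,0,0,0,0.005]
    - [0.0115,-0.0008,0,0,0,0,0.005]

```text
time_s: 8.9
position: [0.472, 0.0195, 0.0897]
orientation: [3.141, 0.002, 1.737]
force: [3.1, -11.9, -4.0]
width: 0.23
grasp_force: 78.6
```

```bash
python3 - <<'E'
from plan import *
s=now(); b=bot.state(); print(s[:3],s[3].as_euler('xyz'),b['width']*85.4,b['force'],b['ft_torque'],b['grasp_force'])
d=np.array(s[:3])-[.47315,.01002,.08932]; print('moved stand y',d@[-np.sin(YS),np.cos(YS),0])
E
```

```text
[np.float64(0.4719854917753545), np.float64(0.019533385343990267), np.float64(0.08971029496137843)] [3.14129368e+00 1.81205888e-03 1.73678738e+00] 19.667301554345844 [  3.10733817 -11.89491813  -4.03029645] [-2.43609004 -0.48777889 -0.53567988] 78.62471580505371
moved stand y 0.009574517355755369
```

>>> step_arm:
  rows:
    - [0.0006,0,0,0,0,0,0.005]
    - [0.0012,0,0,0,0,0,0.005]
    - [0.0012,0,0,0,0,0,0.005]

```text
time_s: 9.2
position: [0.4718, 0.0203, 0.0897]
orientation: [3.141, 0.002, 1.736]
force: [3.4, -12.2, -4.2]
width: 0.228
grasp_force: 78.6
```

```bash
cat > lift.py <<'E'
from plan import *
import sys
H=np.array([.7127,-.017,.129]); ax=np.array([-np.sin(YS),np.cos(YS),0])
def lift(phis):
    p,o=now()[:3],now()[3]; p=np.array(p); f0=0
    for k in range(0,len(phis),5):
        out=[]
        for f in phis[k:k+5]:
            q=R.from_rotvec(ax*f); x=H+q.apply(p-H); xo=q*o; b=R.from_rotvec(ax*f0); cp=H+b.apply(p-H); co=b*o
            out.append([float(v) for v in np.r_[np.round(co.inv().apply(x-cp),4),np.round((co.inv()*xo).as_rotvec(),3),.005]+0.0])
        f0=phis[min(k+4,len(phis)-1)]; print(out)
if __name__=='__main__':
    b=bot.state(); print(now()[:3],b['force'],b['grasp_force'],(np.array(now()[:3])-[.47315,.01002,.08932])@ax)
    lift(eval(sys.argv[1]))
    snap('side','pics/side5.png')
    i=lambda n:cv2.cvtColor(cv2.imread(f'pics/side{n}.png'),cv2.COLOR_BGR2GRAY)[203:225,215:285].astype(np.float32)
    print('stand shift px',cv2.phaseCorrelate(i(0),i(5)),cv2.phaseCorrelate(i(3),i(5)))
E
python3 lift.py "[.01,.025,.045,.065,.085,.115,.145,.175,.205,.235,.27,.305,.34,.375,.405,.425,.44,.445,.445,.445]"
```

```text
[np.float64(0.4718490281331303), np.float64(0.020348405651553183), np.float64(0.08967441057623605)] [  3.43579567 -12.21527532  -4.2359752 ] 78.6065411567688 0.010400882449404954
[[0.0, -0.0004, -0.0023, 0.01, 0.0, 0.0, 0.005], [0.0, -0.0009, -0.0058, 0.025, 0.0, 0.0, 0.005], [0.0, -0.0015, -0.0104, 0.045, 0.0, 0.0, 0.005], [0.0, -0.0021, -0.0151, 0.065, 0.0, 0.0, 0.005], [0.0, -0.0025, -0.0198, 0.085, 0.0, 0.0, 0.005]]
[[0.0, -0.0011, -0.007, 0.03, 0.0, 0.0, 0.005], [0.0, -0.0019, -0.0139, 0.06, 0.0, 0.0, 0.005], [0.0, -0.0026, -0.0209, 0.09, 0.0, 0.0, 0.005], [-0.0001, -0.003, -0.028, 0.12, 0.0, 0.0, 0.005], [-0.0001, -0.0033, -0.035, 0.15, 0.0, 0.0, 0.005]]
[[0.0, -0.0012, -0.0081, 0.035, 0.0, 0.0, 0.005], [0.0, -0.0022, -0.0163, 0.07, 0.0, 0.0, 0.005], [-0.0001, -0.0028, -0.0245, 0.105, 0.0, 0.0, 0.005], [-0.0001, -0.0032, -0.0327, 0.14, 0.0, 0.0, 0.005], [-0.0001, -0.0033, -0.0397, 0.17, 0.0, 0.0, 0.005]]
[[0.0, -0.0007, -0.0046, 0.02, 0.0, 0.0, 0.005], [0.0, -0.0012, -0.0081, 0.035, 0.0, 0.0, 0.005], [0.0, -0.0014, -0.0093, 0.04, 0.0, 0.0, 0.005], [0.0, -0.0014, -0.0093, 0.04, 0.0, 0.0, 0.005], [0.0, -0.0014, -0.0093, 0.04, 0.0, 0.0, 0.005]]
stand shift px ((0.01923303596855419, 0.5645739447141587), 0.6146067910724216) ((0.20781047732325675, 0.301544241281114), 0.8251420281551503)
```

```bash
python3 - <<'E'
from h import *
snap('top','pics/top5.png')
g=lambda n:cv2.cvtColor(cv2.imread(f'pics/top{n}.png'),cv2.COLOR_BGR2GRAY)
for nm,(r0,r1,c0,c1) in {'hinge':(130,165,300,335),'camera':(160,185,305,340),'base':(145,210,297,322)}.items():
    t=g(0)[r0:r1,c0:c1]
    for n in (3,4,5):
        m=cv2.matchTemplate(g(n)[r0-8:r1+8,c0-8:c1+8],t,cv2.TM_CCOEFF_NORMED); _,v,_,l=cv2.minMaxLoc(m)
        x,y=l; px=m[y,x-1:x+2] if 0<x<16 else [0,1,0]; sub=(px[0]-px[2])/(2*(px[0]+px[2]-2*px[1]))
        print(nm,n,round(v,3),x-8+round(float(sub),2),y-8)
E
```

```text
hinge 3 0.962 0.03 0
hinge 4 0.955 0.13 0
hinge 5 0.956 -0.13 0
camera 3 0.992 0.02 0
camera 4 0.983 0.05 0
camera 5 0.958 -0.7 0
base 3 0.981 0.06 0
base 4 0.966 0.15 0
base 5 0.94 -0.55 0
```

>>> step_arm:
  rows:
    - [0.0006,0,0,0,0,0,0.005]
    - [0.0012,0,0,0,0,0,0.005]
    - [0.0012,0,0,0,0,0,0.005]

```text
time_s: 9.6
position: [0.4717, 0.0215, 0.0897]
orientation: [3.141, 0.002, 1.736]
force: [4.0, -12.8, -3.8]
width: 0.229
grasp_force: 78.6
```

```bash
cat > shift.py <<'E'
from h import *
import sys
def run(n0,names=('hinge','camera','base')):
    snap('top',f'pics/top{n0}.png'); snap('side',f'pics/side{n0}.png')
    g=lambda c,n:cv2.cvtColor(cv2.imread(f'pics/{c}{n}.png'),cv2.COLOR_BGR2GRAY)
    up=lambda i:cv2.resize(i,None,fx=4,fy=4,interpolation=cv2.INTER_CUBIC)
    for nm,(c,r0,r1,c0,c1) in {'hinge':('top',130,165,300,335),'camera':('top',160,185,305,340),'base':('top',145,210,297,322),'column':('side',160,220,219,242),'frontbase':('side',206,226,300,322),'legknob':('side',225,245,282,297)}.items():
        for n in ((3,5,n0) if n0!=5 else (3,5)):
            a=4 
            t=up(g(c,0 if nm!='legknob' else 3)[r0:r1,c0:c1]); m=cv2.matchTemplate(up(g(c,n)[r0-a:r1+a,c0-a:c1+a]),t,cv2.TM_CCOEFF_NORMED); _,v,_,l=cv2.minMaxLoc(m)
            print(nm,n,round(v,3),(l[0]/4-a,l[1]/4-a))
    b=bot.state(); print(b['position'],b['force'],b['ft_torque'],b['grasp_force'])
run(int(sys.argv[1]))
E
python3 shift.py 6
```

```text
hinge 3 0.965 (0.0, -0.25)
hinge 5 0.958 (-0.25, 0.0)
hinge 6 0.957 (-0.25, 0.0)
camera 3 0.992 (0.0, 0.0)
camera 5 0.971 (-0.75, 0.25)
camera 6 0.97 (-0.75, 0.25)
base 3 0.982 (0.0, 0.0)
base 5 0.956 (-0.5, 0.25)
base 6 0.957 (-0.5, 0.25)
column 3 0.968 (0.0, 0.0)
column 5 0.965 (0.25, 0.0)
column 6 0.965 (0.25, 0.0)
frontbase 3 0.948 (0.0, 0.0)
frontbase 5 0.922 (0.0, 0.5)
frontbase 6 0.922 (0.0, 0.5)
legknob 3 1.0 (0.0, 0.0)
legknob 5 0.988 (-2.0, 1.25)
legknob 6 0.988 (-2.0, 1.25)
[0.47170229 0.02143562 0.0896919 ] [  4.33095267 -13.03133832  -3.38330582] [-2.6353362  -0.6122247  -0.45995283] 78.59081983566284
```

>>> step_arm:
  rows:
    - [0,0,0.0007,0,0,0,0.005]
    - [0,0,0.0014,0,0,0,0.005]
    - [0.0005,0,0.0014,0,0,0,0.005]
    - [0.001,0,0.0014,0,0,0,0.005]
    - [0.0015,0,0.0014,0,0,0,0.005]

```text
time_s: 10.2
position: [0.4716, 0.0229, 0.0887]
orientation: [3.141, 0.002, 1.736]
force: [2.1, -13.7, 6.3]
width: 0.23
grasp_force: 79.8
```

```bash
python3 shift.py 7 | grep -v " [35] "
```

```text
hinge 7 0.959 (-0.25, 0.0)
camera 7 0.971 (-0.75, 0.5)
base 7 0.957 (-0.5, 0.25)
column 7 0.966 (0.25, 0.0)
frontbase 7 0.918 (0.0, 0.5)
legknob 7 0.988 (-2.0, 1.25)
[0.47163923 0.02288304 0.08869368] [  0.62114865 -13.06177963   6.07389341] [-2.8852485  -0.13899969 -0.4955487 ] 79.83610510826111
```

>>> step_arm:
  rows:
    - [0.0005,-0.0004,-0.003,0.01,0,0,0.005]
    - [0.0005,-0.0009,-0.007,0.025,0,0,0.005]
    - [0.0005,-0.0015,-0.012,0.045,0,0,0.005]
    - [0.0005,-0.0021,-0.0167,0.065,0,0,0.005]
    - [0.0005,-0.0025,-0.0214,0.085,0,0,0.005]

```text
time_s: 10.8
position: [0.469, 0.0229, 0.1099]
orientation: [-3.056, 0.002, 1.736]
force: [4.1, -12.7, -4.2]
width: 0.232
grasp_force: 78.9
```

```bash
python3 shift.py 8 | grep -v " [35] "
```

```text
hinge 8 0.962 (-0.25, -0.25)
camera 8 0.859 (-0.75, -1.25)
base 8 0.868 (-0.5, -0.5)
column 8 0.959 (0.25, 0.0)
frontbase 8 0.899 (-0.25, 0.75)
legknob 8 0.984 (-2.75, 1.75)
[0.46918031 0.02300966 0.11002073] [  3.33325602 -12.10387224  -4.09907379] [-2.55110363 -0.7684046  -0.60185868] 79.19938445091248
```

The boom is free: up about 21 mm at 4 N. I'll continue past 30 mm, then ease the sideways pull.

>>> step_arm:
  rows:
    - [0,-0.0011,-0.007,0.03,0,0,0.005]
    - [0,-0.0019,-0.0139,0.06,0,0,0.005]
    - [0,-0.0023,-0.0174,0.075,0,0,0.005]
    - [-0.002,-0.0026,-0.0209,0.09,0,0,0.005]
    - [-0.004,-0.0026,-0.0209,0.09,0,0,0.005]

```text
time_s: 11.4
position: [0.469, 0.0191, 0.131]
orientation: [-2.967, 0.002, 1.736]
force: [4.2, -9.3, -3.7]
width: 0.227
grasp_force: 79.5
```

>>> step_arm:
  rows:
    - [-0.002,0,0,0,0,0,0.005]
    - [-0.004,0,0,0,0,0,0.005]
    - [-0.006,0,0,0,0,0,0.005]
    - [-0.0075,0,0,0,0,0,0.005]
    - [-0.0075,0,0,0,0,0,0.005]

```text
time_s: 11.9
position: [0.4687, 0.0142, 0.1303]
orientation: [-2.965, -0.001, 1.739]
force: [-4.5, 3.6, -3.6]
width: 0.225
grasp_force: 78.8
```

```bash
python3 shift.py 9 | grep -v " [35] "; python3 - <<'E'
from lift import *
lift([.01,.03,.06,.09,.12,.15,.18,.21,.235,.255,.265,.27,.27,.27])
E
```

```text
hinge 9 0.937 (0.0, -0.25)
camera 9 0.362 (-1.0, -3.75)
base 9 0.637 (-0.5, -1.5)
column 9 0.944 (0.25, -0.25)
frontbase 9 0.929 (0.0, 0.5)
legknob 9 0.984 (-1.5, 1.0)
[0.46871799 0.01421527 0.13033333] [-3.02777175  4.50922957 -3.55208195] [ 0.78125048  0.72211362 -0.56236851] 78.84757876396179
[[0.0, -0.0004, -0.0023, 0.01, 0.0, 0.0, 0.005], [0.0, -0.0011, -0.007, 0.03, 0.0, 0.0, 0.005], [0.0, -0.002, -0.014, 0.06, 0.0, 0.0, 0.005], [0.0, -0.0027, -0.021, 0.09, 0.0, 0.0, 0.005], [0.0, -0.0031, -0.0281, 0.12, 0.0, 0.0, 0.005]]
[[0.0, -0.0011, -0.007, 0.03, 0.0, 0.0, 0.005], [0.0, -0.002, -0.014, 0.06, 0.0, 0.0, 0.005], [0.0, -0.0027, -0.021, 0.09, 0.0, 0.0, 0.005], [0.0, -0.0031, -0.0269, 0.115, 0.0, 0.0, 0.005], [0.0, -0.0033, -0.0316, 0.135, 0.0, 0.0, 0.005]]
[[0.0, -0.0004, -0.0023, 0.01, 0.0, 0.0, 0.005], [0.0, -0.0006, -0.0035, 0.015, 0.0, 0.0, 0.005], [0.0, -0.0006, -0.0035, 0.015, 0.0, 0.0, 0.005], [0.0, -0.0006, -0.0035, 0.015, 0.0, 0.0, 0.005]]
```

>>> step_arm:
  rows:
    - [0.0006,-0.0004,-0.0023,0.01,0,0,0.005]
    - [0.0006,-0.0011,-0.007,0.03,0,0,0.005]
    - [0.0006,-0.002,-0.014,0.06,0,0,0.005]
    - [0.0006,-0.0027,-0.021,0.09,0,0,0.005]
    - [0.0006,-0.0031,-0.0281,0.12,0,0,0.005]

```text
time_s: 12.5
position: [0.4706, 0.0145, 0.159]
orientation: [-2.844, -0.0, 1.739]
force: [-4.2, 0.3, -2.6]
width: 0.229
grasp_force: 78.8
```

>>> step_arm:
  rows:
    - [0,-0.0011,-0.007,0.03,0,0,0.005]
    - [0,-0.002,-0.014,0.06,0,0,0.005]
    - [0,-0.0027,-0.021,0.09,0,0,0.005]
    - [0,-0.0031,-0.0269,0.115,0,0,0.005]
    - [0,-0.0033,-0.0316,0.135,0,0,0.005]

```text
time_s: 13.0
position: [0.4768, 0.0154, 0.1901]
orientation: [-2.709, -0.0, 1.739]
force: [-5.3, -0.1, -2.9]
width: 0.228
grasp_force: 78.9
```

>>> step_arm:
  rows:
    - [0,-0.0004,-0.0023,0.01,0,0,0.005]
    - [0,-0.0006,-0.0035,0.015,0,0,0.005]
    - [0,-0.0006,-0.0035,0.015,0,0,0.005]
    - [0,-0.0006,-0.0035,0.015,0,0,0.005]
    - [0,-0.0006,-0.0035,0.015,0,0,0.005]

```text
time_s: 13.5
position: [0.4777, 0.0155, 0.1933]
orientation: [-2.696, 0.0, 1.739]
force: [-5.1, -1.0, -1.5]
width: 0.229
grasp_force: 78.9
```

```bash
python3 shift.py 10 | grep -v " [35] "; python3 - <<'E'
from plan import *
s=bot.state(); print(s['orientation'],s['joint_pos'].round(2),np.abs(s['qd']).max())
# knob centre: tilt from roll; height of grasp point
o=R.from_euler('xyz',s['orientation']);g=np.array(s['position'])-.019*o.as_matrix()[:,2];print('grasp',g)
i=cv2.imread('pics/side10.png')[110:245,195:355]
cv2.imwrite('pics/c10.png',cv2.resize(cv2.convertScaleAbs(i,alpha=1.6),None,fx=4.4,fy=4.4,interpolation=cv2.INTER_CUBIC))
E
```

```text
hinge 10 0.175 (4.0, 3.5)
camera 10 -0.079 (0.75, -4.0)
base 10 -0.115 (1.25, -4.0)
column 10 0.896 (0.25, 0.0)
frontbase 10 0.916 (0.0, 0.5)
legknob 10 0.98 (-1.5, 1.0)
[0.4777288  0.0154961  0.19327825] [-4.30918712  0.14189575 -2.26504767] [-0.10054354  0.53442634 -0.38984039] 78.87040972709656
[-2.69570189e+00  5.95834525e-05  1.73882624e+00] [ 0.31  0.48 -0.63  1.76  0.21  1.44 -0.24] 0.0021850393405158154
grasp [0.4858072  0.01686747 0.21042057]
```

View pics/c10.png

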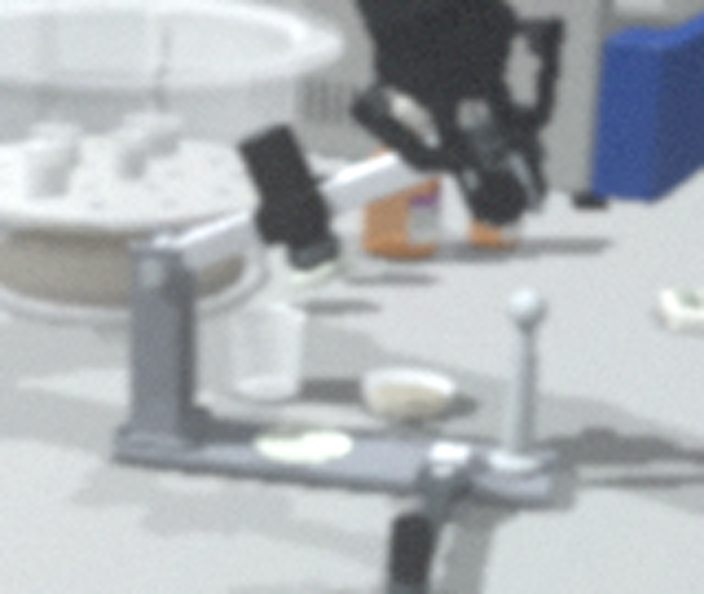

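The crop shows the boom up, with the socket and knob near (495,195) well above the bare ball (527,307). The base, leg (412,545), dish and beaker are in place and the arm is at rest.

```bash
python3 -c "
from cell import bot
print(bot.sign_off())"
```

```text
the job is handed in; nothing more can be done
None
```

The job is handed in at about 14 s of arm time: leg at its end stop, boom held at rest about 10 cm above the ball, dish and beaker unmoved, bottle never approached. The latch pull shifted the front of the stand about 3 mm, and part of that came back on release.

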